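# Dress the scraper's edge on the lapping plate and hold it up to the light

### The arm

A 6-joint arm with a two-finger parallel gripper is mounted at the origin on the work surface. World frame = base frame: x ahead of the robot, y to its left, z up, the work surface at z = 0. Lengths are in m, angles in degrees, forces in N, time in s.
With the tool pointing down it reaches from about 0.35 to 0.875 m from the base axis. Payload 4.2 kg.
Tool frame: the origin (TCP) lies where the fingers leave the gripper's body, on its centre line; the fingertips stand 70 mm ahead of it and the grasp point (between the pads) lies 51 mm ahead of it; z points along the fingers, y is the direction in which the jaws open and shut (so a half turn about z gives the same grasp; the last joint's range is limited). The gripper opens to 87 mm and grips with 3 to 60 N. Pads are 19 mm wide; open, the fingers measure 117 mm over their backs; the gripper's body (75 mm by 190 mm) begins 51 mm behind the grasp point.
Start: joints at [90.103, 22.042, 0.453, 0, -68.411, -14.817], TCP at [0.159, 0.604, 0.292] pointing down, gripper open.
Joint ranges: [-179.83, 179.83], [-69.29, 118.12], [-61.27, 80.66], [-181.25, 117.63], [-171.15, -9.14], [-177.46, 177.46]. Speed limits (degrees/s): [159.86, 159.86, 180, 180, 180, 180].

### API

Orientations are given as a 3x3 rotation matrix whose columns are the frame's x, y, z axes.
In Python, from station import sense, capture, camera_model, finish_job gives the robot as it stands.
- The arm moves only by the shell command python3 -m inch 'ROWS'. ROWS is JSON, a list of rows, each an object with "hand": the closure, from 0 (fully open) to 1 (shut); "slide": the shift along the world's x, y, z in cm, a list of three; "yaw": the turn about the world's z in rad. A call has 1 to 10 rows; each row is the pose to reach, as a shift and turn from the pose commanded when the call began; what a row does not reach only later rows make up. A row lasts 1/8 s, in which the tool goes at most 62.5 mm and 10.7 degrees, less where a joint would pass 70% of its speed; a pose out of reach is approached as far as the arm can. A call with a gripper value outside its range is refused whole. The fingers move at their own pace and stop on an object; the grip force is fixed at half the most. Time passes only in rows, so rows that repeat a pose let the fingers close. It gives the time, the measured TCP pose, the force and the opening at its end, in the units of the state.
- sense(): the state, without advancing time (a new reading comes with each control period).
- capture(name): name is "scene" or "top"; returns the picture (400x640x3 uint8, blue, green, red); there is no depth.
- camera_model(name): a dict with "mtx" (3x3 intrinsics, pixels), "k1" (the pictures are not rectified: a ray, as slopes to the right and down, at radius r is drawn at 1 + k1 r^2 times it, then the intrinsics apply), "xyz" and "orientation" of the camera in the world. Camera axes: x right, y up, looking along -z (the intrinsics and any distortion apply to the point x, -y, -z); pixel columns grow to the right and rows downward; lengths in m; the calibration is good to about 2 mm. A picture is of the moment at which its call begins. camera_model takes no time and is no camera call.
- finish_job(): hands the job in, once; it reports no verdict.
The state is a dict: "time_s": time; "joints": joint angles; "joint_velocities": joint speeds; "effort": joint torques, N m; "tcp_pos": TCP position; "ee_rot": TCP orientation; "wrist_force": force on the tool from outside, world axes, zero at the start; "moment": the same for the moment, N m; "gripper_width": opening from 0.0 (shut) to 1.0 (fully open).
Only numpy, scipy, OpenCV 4.12 (cv2) and the standard library are available. Lean on these libraries where they do the work, as an engineer would, in place of code of your own. Each camera call takes 0.05 s, during which the arm holds its last target. There are 200 camera calls.

### The job

Draw the broad-bladed putty scraper up out of the tool rack, set its edge on the lapping plate with the scraper upright and the blade square across the plate, and push it slowly with light, steady pressure along the whole plate, from the end nearer you to the far end. Then lift it and tip it over by about 45 degrees, so that a flat side of the blade looks up into the work light while the cutting edge itself stays level, and finish still holding it like that, at rest, with the edge at least 15 cm above the bench. Leave everything else where it is.

Things in the scene. Friction and masses are not known exactly. Their poses are not given: they have to be found in the camera images.
- scraper_grip (a point): Centre of the handle of the putty scraper, the tool to use: flat beech handle 100 mm long, 22 mm thick (x), 32 mm wide (y). Axes: z along the tool from blade to handle end (up in the rack), x square to the blade's flat sides, y along the cutting edge. It hangs blade down in one of the rack's three slots (which one varies), handle centre 165 mm over the bench; raise it over 80 mm to clear it.
- scraper_edge (a point): Middle of the scraper's straight cutting edge (50 mm long along y, at the blade's lower end), 130 mm below scraper_grip along the tool; same axes.
- scraper: The whole scraper, about 130 g: handle, steel bolster 24 x 34 x 6 mm that sits on the rack's rail, and flat stainless blade 2.5 mm thick, 80 mm long, widening from 34 mm to 50 mm at the edge: the widest blade in the rack. Origin at the bolster's underside, 50 mm below the handle's centre, 80 mm above the edge; same axes.
- rack: Plywood tool rack fixed to the bench on its left or right side, turned up to 0.3 rad: 64 mm deep (x), 274 mm wide (y), 115 mm high, open front and back so that the hanging blades show. Its 12 mm thick top rail has three through slots, 8 mm (x) by 58 mm (y), at y = -85, 0 and +85 mm. Origin: centre of its underside.
- narrow_knife_grip (a point): Centre of the handle of the narrow putty knife that hangs in another slot: the same beech handle, but a blade only 22 mm wide; handle end 215 mm above the bench. Leave it hanging.
- screwdriver_grip (a point): Centre of the round black handle (30 mm diameter, 100 mm long) of the screwdriver that hangs in the remaining slot, its end 215 mm above the bench. Leave it hanging.
- lap_block: Lapping plate, fixed to the bench on the side without the rack: beech cradle 200 mm long (x), 90 mm wide (y), 18 mm thick; on it a foam-rubber bed and a diamond-faced dark steel plate 180 x 75 x 8 mm, its face 40 mm above the bench when unpressed. Origin: centre of the cradle's underside; x runs along the plate from the end nearer the robot to the far end; turned up to 0.35 rad.
- lap_near (a point): Middle of the plate's short edge nearer the robot, at the height of the unpressed face; axes as lap_block.
- lap_far (a point): Middle of the plate's short edge farther from the robot, at the height of the unpressed face; axes as lap_block.
- lap_plate (a joint): How far the plate is pressed down into its foam bed (m): 0 unpressed, at most 0.010. It stays level and gives after about 0.4 N, then 0.8 N per mm (3 mm is about 2.8 N), and springs back.
- jug: Closed blue washer-fluid jug, 105 x 150 mm, 238 mm high, full (about 2 kg). Origin: centre of its underside. Leave it.
- mallet: Mallet with yellow plastic head (48 mm diameter, 86 mm long), lying; handle 250 mm long towards its -x. Origin on the bench under the middle of the handle. Leave it.
- step_gauge: Small aluminium step gauge, 78 x 28 mm, six steps from 8 to 43 mm high. Origin: centre of its underside. Leave it.
- filler_tin: Closed filler tin, 76 mm diameter, 85 mm high. Origin: centre of its underside. Leave it.
- tape_measure: Tape measure, 68 x 34 mm, 62 mm high, standing. Origin: centre of its underside. Leave it.
Not all that is in view belongs to the job. Several things look just like the jug: the one meant starts farthest from the robot's base. What is shaped like the scraper but pink is not meant.

How it is judged (in metres and radians):
On the way, in this order (a step that is already met when the one before it is completed fails the run):
1. the scraper is drawn up clear of the rack in the gripper (height (world z) of scraper_edge above 0.118 m and contact force between scraper and the fingers above 2 N), for 0.1 s.
2. its edge bears on the near end of the lapping plate (last 45 mm), scraper upright, blade square across, pressed lightly (x of scraper_edge in the frame of lap_block between -0.095 and -0.045 m and y of scraper_edge in the frame of lap_block between -0.03 and 0.03 m and contact force between scraper and lap_block between 0.6 and 18 N and contact force between scraper and the fingers above 2 N and angle between scraper_edge's own z axis and vertical below 0.35 rad and angle between the y axis of scraper_edge and the y axis of lap_block, either way round below 0.3 rad), for 0.1 s.
3. still bearing lightly, it passes the near quarter (x of scraper_edge in the frame of lap_block between -0.045 and -0.015 m and y of scraper_edge in the frame of lap_block between -0.03 and 0.03 m and contact force between scraper and lap_block between 0.6 and 18 N and contact force between scraper and the fingers above 2 N and angle between scraper_edge's own z axis and vertical below 0.35 rad and angle between the y axis of scraper_edge and the y axis of lap_block, either way round below 0.3 rad), for 0.1 s.
4. still bearing lightly, it passes the middle (x of scraper_edge in the frame of lap_block between -0.015 and 0.015 m and y of scraper_edge in the frame of lap_block between -0.03 and 0.03 m and contact force between scraper and lap_block between 0.6 and 18 N and contact force between scraper and the fingers above 2 N and angle between scraper_edge's own z axis and vertical below 0.35 rad and angle between the y axis of scraper_edge and the y axis of lap_block, either way round below 0.3 rad), for 0.1 s.
5. still bearing lightly, it passes the far quarter (x of scraper_edge in the frame of lap_block between 0.015 and 0.045 m and y of scraper_edge in the frame of lap_block between -0.03 and 0.03 m and contact force between scraper and lap_block between 0.6 and 18 N and contact force between scraper and the fingers above 2 N and angle between scraper_edge's own z axis and vertical below 0.35 rad and angle between the y axis of scraper_edge and the y axis of lap_block, either way round below 0.3 rad), for 0.1 s.
6. still bearing lightly, it reaches the far end (last 45 mm) (x of scraper_edge in the frame of lap_block between 0.045 and 0.095 m and y of scraper_edge in the frame of lap_block between -0.03 and 0.03 m and contact force between scraper and lap_block between 0.6 and 18 N and contact force between scraper and the fingers above 2 N and angle between scraper_edge's own z axis and vertical below 0.35 rad and angle between the y axis of scraper_edge and the y axis of lap_block, either way round below 0.3 rad), for 0.1 s.
At the end, for the whole second after the job is handed in: Only the fingers hold the scraper, at rest (under 3 cm/s), edge and handle centre over 14 cm above the bench, its flat sides 30 to 60 degrees from level, its edge level within 15 degrees, touching neither rack, plate nor jug; every other loose thing within 3 cm of its start (height (world z) of each of scraper_edge, scraper_grip above 0.14 m and (angle between scraper_edge's own x axis and vertical between 0.52 and 1.05 rad or angle between scraper_edge's own x axis and vertical between 2.09 and 2.62 rad) and angle between scraper_edge's own y axis and vertical between 1.31 and 1.83 rad and contact force between scraper and the fingers above 2 N and contact force between scraper and rack below 0.1 N and contact force between scraper and lap_block below 0.1 N and contact force between scraper and jug below 0.1 N and linear speed of scraper below 0.03 m/s and angular speed of scraper below 0.15 rad/s and distance of each of narrow_knife_grip, screwdriver_grip, jug, mallet, step_gauge, filler_tin, tape_measure from where it was at the start of the episode below 0.03 m); the arm keeps its last pose, push and grip.
It fails at once if the scraper is pressed on the lapping plate or its cradle with more than 25 N (contact force between scraper and lap_block above 25 N).
It fails at once if another loose thing (narrow knife, screwdriver, jug, mallet, step gauge, tin or tape measure) is moved by more than 3 cm (distance of any of narrow_knife_grip, screwdriver_grip, jug, mallet, step_gauge, filler_tin, tape_measure from where it was at the start of the episode above 0.03 m).
It also fails if it takes over 61 s, if anything falls off the work surface, if the arm or the gripper's body presses on something with over 40 N, if the wrist force passes 120 N, or if a joint passes its speed limit or range.

## Working session

There is one attempt and no reset: what is moved stays moved. The work goes in short steps, Python scripts to look and compute and a shell command to move; the robot and the scene stay as the last step left them, time stands still between calls to the robot, and variables do not carry over. Pictures are saved under pics/ and viewed, about 8 in all and at most 12, crops included, and the job is handed in when it is done.

```bash
mkdir -p pics; ls; python3 - <<'E'
from station import *
import cv2,json
s=sense()
for k in s: print(k,s[k])
for n in ("scene","top"):
    cv2.imwrite(f"pics/{n}0.png",capture(n)); print(n,camera_model(n))
E
```

```text
pics
time_s 0.0
joints [ 9.01045810e+01  2.20912712e+01  3.81021536e-01 -2.86273123e-02
 -6.84131047e+01 -1.48165701e+01]
joint_velocities [ 0.03727765 -0.02978164 -0.07933091 -0.01354802  0.01405128  0.05492137]
effort [-3.87525124e-04 -3.90666997e+01  1.87405872e+01  4.21982959e+00
  1.10755194e-02 -1.91573922e-04]
tcp_pos [0.15858763 0.60408077 0.2911635 ]
ee_rot [[ 9.67167829e-01 -2.54138109e-01 -4.60665941e-04]
 [-2.54138506e-01 -9.67165436e-01 -2.15373915e-03]
 [ 1.01807019e-04  2.20010017e-03 -9.99997575e-01]]
wrist_force [ 0.84515214 -0.17440009  0.37435381]
moment [-0.00843572 -0.00714538 -0.00573665]
gripper_width 1.00239903150011
scene {'mtx': array([[440.36228015,   0.        , 323.22386539],
       [  0.        , 440.36228015, 199.48893537],
       [  0.        ,   0.        ,   1.        ]]), 'k1': -0.08573178372257619, 'xyz': array([ 1.17705199, -0.83476414,  0.97057836]), 'orientation': array([[ 0.77919563, -0.36878698,  0.50680404],
       [ 0.62635663,  0.48789723, -0.60797505],
       [-0.02305501,  0.79117157,  0.61115956]])}
top {'mtx': array([[383.61515207,   0.        , 325.01432023],
       [  0.        , 383.61515207, 200.02375274],
       [  0.        ,   0.        ,   1.        ]]), 'k1': -0.07882858639342093, 'xyz': array([ 0.34269409, -0.01112368,  1.28740524]), 'orientation': array([[ 0.01594435,  0.99267809, -0.11973301],
       [-0.99979721,  0.01435516, -0.01412359],
       [-0.01230139,  0.11993392,  0.99270566]])}
```

View pics/scene0.png

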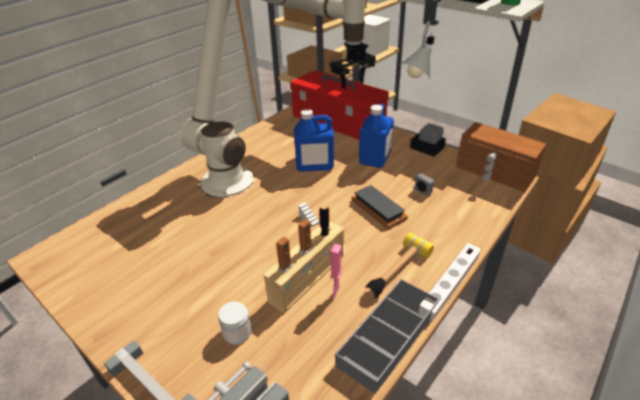

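View pics/top0.png

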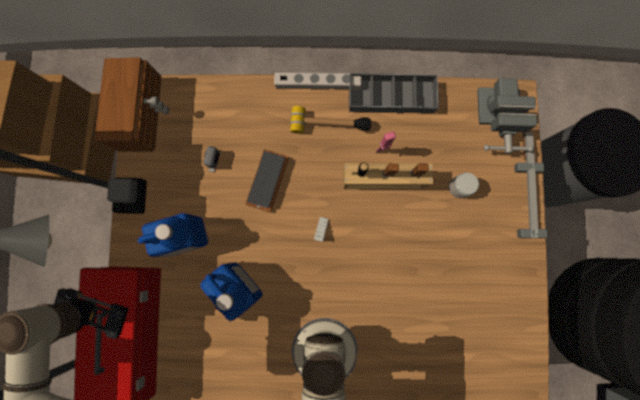

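Scene: the candidates are the beech handles at (283,253) and (305,233). The black screwdriver is at (325,218), and the pink decoy at (336,265) stands outside the rack. In the top view the handles are at (420,169), (391,169) and (363,169), and the plate is at (267,180). A close crop should show the blade widths.

```bash
python3 - <<'E'
import cv2,numpy as np
a=cv2.imread('pics/scene0.png')[195:315,255:355]
b=cv2.imread('pics/top0.png')[140:220,235:445]
a=cv2.resize(a,None,fx=5,fy=5,interpolation=cv2.INTER_CUBIC)
b=cv2.resize(b,None,fx=3.8,fy=3.8,interpolation=cv2.INTER_CUBIC)
cv2.imwrite('pics/cropA.png',cv2.convertScaleAbs(a,alpha=1.4)); cv2.imwrite('pics/cropB.png',cv2.convertScaleAbs(b,alpha=1.4))
E
```

```text
(no output)
```

View pics/cropA.png

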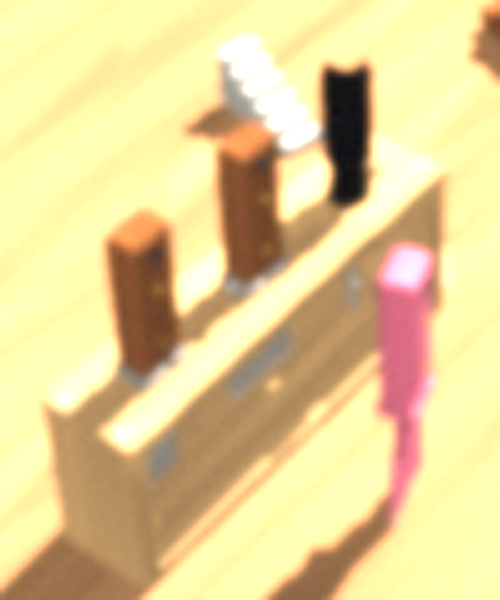

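View pics/cropB.png

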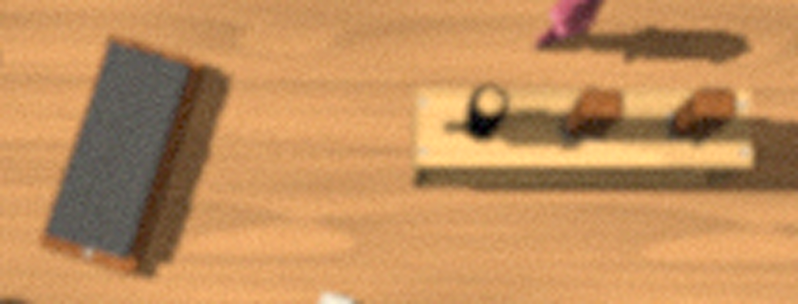

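```bash
cat > cam.py <<'E'
import numpy as np, cv2
from station import camera_model
def proj(n,P):
    c=camera_model(n); R=np.array(c['orientation']); p=(np.atleast_2d(P)-c['xyz'])@R
    s=np.c_[p[:,0],-p[:,1]]/-p[:,2:]; s*=1+c['k1']*(s**2).sum(1,keepdims=True)
    return s@c['mtx'][:2,:2].T+c['mtx'][:2,2]
def ray(n,uv,z):
    c=camera_model(n); s=cv2.undistortPoints(np.array(uv,float).reshape(-1,1,2),c['mtx'],np.array([c['k1'],0,0,0,0.]))[:,0]
    d=np.c_[s[:,0],-s[:,1],-np.ones(len(s))]@np.array(c['orientation']).T
    return c['xyz']+d*((z-c['xyz'][2])/d[:,2])[:,None]
E
python3 - <<'E'
from cam import *
from scipy.optimize import least_squares
A=lambda p:np.array(p)/5+[255,195]-0.4
B=lambda p:np.array(p)/3.8+[235,140]-0.37
def fit(name,loc,obs,x0):
    def pose(q,L):
        c,s=np.cos(q[2]),np.sin(q[2]); L=np.array(L,float)
        return np.c_[q[0]+c*L[:,0]-s*L[:,1],q[1]+s*L[:,0]+c*L[:,1],L[:,2]]
    f=lambda q:np.concatenate([(proj(n,pose(q,loc[n]))-obs[n]).ravel() for n in obs])
    r=least_squares(f,x0,loss='soft_l1'); print(name,r.x.round(4)); print(f(r.x).reshape(-1,2).round(1).tolist())
    return r.x
h=.115
rack_t=B([[416,88],[750,90],[753,167],[416,167]]); print('rack top',ray('top',rack_t,h).round(3).tolist())
X,Y=.032,.137
rk=dict(top=[[X,Y,h],[X,-Y,h],[-X,-Y,h],[-X,Y,h]],scene=[[-X,-Y,h],[X,-Y,h],[X,Y,h],[X,-Y,0]])
for ks in (['top'],['scene'],['top','scene']):
    o=dict(top=rack_t,scene=A([[50,408],[103,442],[442,172],[155,588]])); fit('rack',rk,{k:o[k] for k in ks},[.5,-.15,0])
lt=B([[112,40],[192,67],[130,257],[48,237]]); print('lap',ray('top',lt,.04).round(3).tolist())
a,b=.09,.0375
fit('lap',dict(top=[[a,b,.04],[a,-b,.04],[-a,-b,.04],[-a,b,.04]]),dict(top=lt),[.45,.17,-.3])
print('handle tops scene',ray('scene',A([[249,141],[140,232]]),.215).round(3))
print('handle tops top',ray('top',B([[601,102],[713,102]]),.215).round(3))
E
```

```text
rack top [[0.602, -0.052, 0.115], [0.605, -0.327, 0.115], [0.54, -0.328, 0.115], [0.536, -0.053, 0.115]]
rack [ 0.5707 -0.19    0.0124]
[[0.2, 0.3], [-0.1, 0.0], [-0.3, -0.0], [0.2, -0.3]]
rack [ 0.5702 -0.19    0.0239]
[[-1.4, -2.5], [6.1, 1.7], [0.4, -1.6], [-0.7, 0.7]]
rack [ 0.5706 -0.19    0.0146]
[[0.2, 0.4], [-0.1, -0.0], [-0.2, -0.1], [0.3, -0.1], [-1.6, -2.7], [5.8, 1.6], [0.9, -1.3], [-1.0, 0.6]]
lap [[0.658, 0.213, 0.04], [0.635, 0.142, 0.04], [0.467, 0.19, 0.04], [0.483, 0.263, 0.04]]
lap [ 0.5605  0.2019 -0.277 ]
[[-0.1, 0.3], [0.1, -0.6], [-0.0, 0.9], [-0.0, -0.4]]
handle tops scene [[ 0.574 -0.191  0.215]
 [ 0.576 -0.278  0.215]]
handle tops top [[ 0.571 -0.187  0.215]
 [ 0.572 -0.272  0.215]]
```

Middle slot: its blade patch in the crop at (260,365) is about twice as wide as the one at (165,455), so the middle handle is the scraper. The rack and plate fits match the given sizes. Rack centre is (0.571,-0.190) with yaw 0.012, plate centre (0.5605,0.202) with yaw -0.277. Now moving above the jugs and across to the rack.

```bash
python3 -m inch '[{"hand":0,"slide":[0,0,6],"yaw":0},{"hand":0,"slide":[0,0,11],"yaw":0},{"hand":0,"slide":[2.5,-5,11],"yaw":0.05},{"hand":0,"slide":[5,-10,11],"yaw":0.1},{"hand":0,"slide":[8,-15.2,11],"yaw":0.15},{"hand":0,"slide":[10.6,-20.4,11],"yaw":0.2},{"hand":0,"slide":[13.2,-25.5,11],"yaw":0.25},{"hand":0,"slide":[16,-31,11],"yaw":0.269},{"hand":0,"slide":[18.7,-36,11],"yaw":0.269},{"hand":0,"slide":[21.3,-41,11],"yaw":0.269}]'
```

```text
time_s: 1.35
tcp_pos: [0.3719, 0.1926, 0.4021]
ee_rot: [[1.0, 0.013, -0.0], [0.013, -1.0, 0.0], [-0.0, -0.0, -1.0]]
wrist_force: [1.0, -0.7, 0.5]
gripper_width: 0.998
```

```bash
python3 -m inch '[{"hand":0.2,"slide":[2.5,-5,0],"yaw":0},{"hand":0.2,"slide":[5,-10,0],"yaw":0},{"hand":0.2,"slide":[7.6,-15,0],"yaw":0},{"hand":0.2,"slide":[10.2,-20,0],"yaw":0},{"hand":0.2,"slide":[13,-25.2,0],"yaw":0},{"hand":0.2,"slide":[15.6,-30.4,0],"yaw":0},{"hand":0.2,"slide":[18,-35,0],"yaw":0},{"hand":0.2,"slide":[19.9,-38.3,0],"yaw":0},{"hand":0.2,"slide":[19.9,-38.3,-4],"yaw":0},{"hand":0.2,"slide":[19.9,-38.3,-8],"yaw":0}]'
python3 - <<'E'
from station import *; import cv2
print(sense()['tcp_pos'])
a=capture('scene')[150:310,230:400]; b=capture('top')[130:220,320:460]
cv2.imwrite('pics/c2.png',cv2.hconcat([cv2.resize(a,(425,400),interpolation=2),cv2.resize(b,(375,400),interpolation=2)]))
E
```

```text
time_s: 2.6
tcp_pos: [0.5706, -0.1892, 0.3205]
ee_rot: [[1.0, 0.011, -0.0], [0.011, -1.0, 0.0], [-0.0, -0.0, -1.0]]
wrist_force: [0.1, 0.5, 1.0]
gripper_width: 0.797
[ 0.57064088 -0.18918511  0.3205355 ]
```

View pics/c2.png

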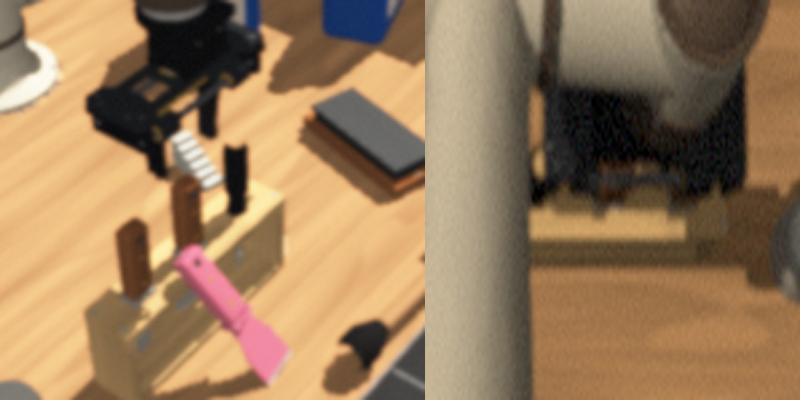

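The fingers straddle the middle handle, crop (157,165) and (208,130) around (187,185). The pink decoy has toppled to lean near the rack front and is clear of the fingers. Lowering and gripping.

```bash
python3 -m inch '[{"hand":0.2,"slide":[0,-0.1,-4],"yaw":0},{"hand":0.2,"slide":[0,-0.1,-7.5],"yaw":0},{"hand":0.2,"slide":[0,-0.1,-9.9],"yaw":0},{"hand":0.2,"slide":[0,-0.1,-9.9],"yaw":0},{"hand":1,"slide":[0,-0.1,-9.9],"yaw":0},{"hand":1,"slide":[0,-0.1,-9.9],"yaw":0},{"hand":1,"slide":[0,-0.1,-9.9],"yaw":0},{"hand":1,"slide":[0,-0.1,-9.9],"yaw":0},{"hand":1,"slide":[0,-0.1,-9.9],"yaw":0},{"hand":1,"slide":[0,-0.1,-9.9],"yaw":0}]'
```

```text
time_s: 3.95
tcp_pos: [0.5708, -0.1895, 0.2235]
ee_rot: [[1.0, 0.012, 0.0], [0.012, -1.0, -0.0], [0.0, 0.0, -1.0]]
wrist_force: [-0.4, 0.3, 2.0]
gripper_width: 0.368
```

Gripped: the opening is 32 mm, which matches the handle width. Lifting.

```bash
python3 -m inch '[{"hand":1,"slide":[0,0,1.5],"yaw":0},{"hand":1,"slide":[0,0,3.5],"yaw":0},{"hand":1,"slide":[0,0,5.5],"yaw":0},{"hand":1,"slide":[0,0,7.5],"yaw":0},{"hand":1,"slide":[0,0,9.5],"yaw":0},{"hand":1,"slide":[0,0,11],"yaw":0},{"hand":1,"slide":[0,0,12],"yaw":0},{"hand":1,"slide":[0,0,12],"yaw":0},{"hand":1,"slide":[0,0,12],"yaw":0}]'
python3 - <<'E'
from station import *; import cv2
print(sense()['tcp_pos'],sense()['wrist_force'])
a=capture('scene')[100:310,200:420]
cv2.imwrite('pics/c3.png',cv2.resize(a,None,fx=2.8,fy=2.8,interpolation=2))
E
```

```text
time_s: 5.08
tcp_pos: [0.5704, -0.1894, 0.3424]
ee_rot: [[1.0, 0.012, -0.002], [0.012, -1.0, 0.0], [-0.002, -0.001, -1.0]]
wrist_force: [0.5, -0.1, -0.8]
gripper_width: 0.368
[ 0.57040171 -0.18940327  0.34236328] [ 0.50131724 -0.09657364 -0.83262871]
```

View pics/c3.png

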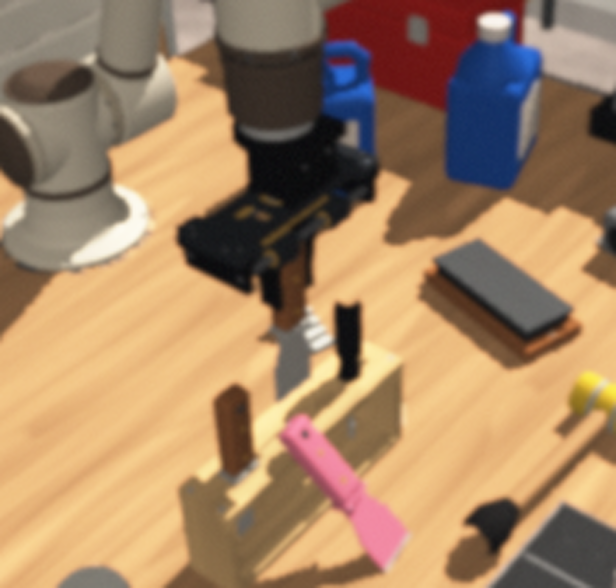

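The broad blade is out of the rack, held upright with its edge at about z=0.154. Next: up over the screwdriver, across to the plate, and turn to its yaw.

```bash
python3 -m inch '[{"hand":1,"slide":[0,0,4],"yaw":0},{"hand":1,"slide":[0,0,8],"yaw":0},{"hand":1,"slide":[0,0,11],"yaw":0},{"hand":1,"slide":[-0.5,4,11],"yaw":-0.03},{"hand":1,"slide":[-1.5,10,11],"yaw":-0.09},{"hand":1,"slide":[-2.5,16,11],"yaw":-0.14},{"hand":1,"slide":[-4,22,11],"yaw":-0.19},{"hand":1,"slide":[-5.5,28,11],"yaw":-0.24},{"hand":1,"slide":[-6.8,34,11],"yaw":-0.289},{"hand":1,"slide":[-7.6,38.5,11],"yaw":-0.289}]'
python3 -m inch '[{"hand":1,"slide":[-0.3,2.6,0],"yaw":0},{"hand":1,"slide":[-0.3,2.6,-4],"yaw":0},{"hand":1,"slide":[-0.3,2.6,-8.5],"yaw":0},{"hand":1,"slide":[-0.3,2.6,-13],"yaw":0},{"hand":1,"slide":[-0.3,2.6,-17],"yaw":0},{"hand":1,"slide":[-0.3,2.6,-19],"yaw":0},{"hand":1,"slide":[-0.3,2.6,-19.5],"yaw":0},{"hand":1,"slide":[-0.3,2.6,-19.5],"yaw":0},{"hand":1,"slide":[-0.3,2.6,-19.5],"yaw":0}]'
python3 - <<'E'
from station import *; import cv2
print(sense()['tcp_pos'],sense()['wrist_force'],sense()['moment'])
a=capture('scene')[100:260,300:460];b=capture('top')[120:220,215:325]
cv2.imwrite('pics/c4.png',cv2.hconcat([cv2.resize(a,(400,400),interpolation=2),cv2.resize(b,(400,400),interpolation=2)]))
E
```

```text
time_s: 6.38
tcp_pos: [0.4937, 0.1977, 0.4527]
ee_rot: [[0.962, -0.272, -0.001], [-0.272, -0.962, -0.0], [-0.001, 0.001, -1.0]]
wrist_force: [1.0, 0.2, -1.4]
gripper_width: 0.368
time_s: 7.5
tcp_pos: [0.4922, 0.2218, 0.2594]
ee_rot: [[0.962, -0.273, 0.002], [-0.273, -0.962, 0.001], [0.002, -0.002, -1.0]]
wrist_force: [-0.2, -0.4, -0.5]
gripper_width: 0.367
[0.49222194 0.22182194 0.2594392 ] [-0.20622539 -0.37613881 -0.50942426] [ 0.01446276 -0.02348572 -0.06072783]
```

View pics/c4.png

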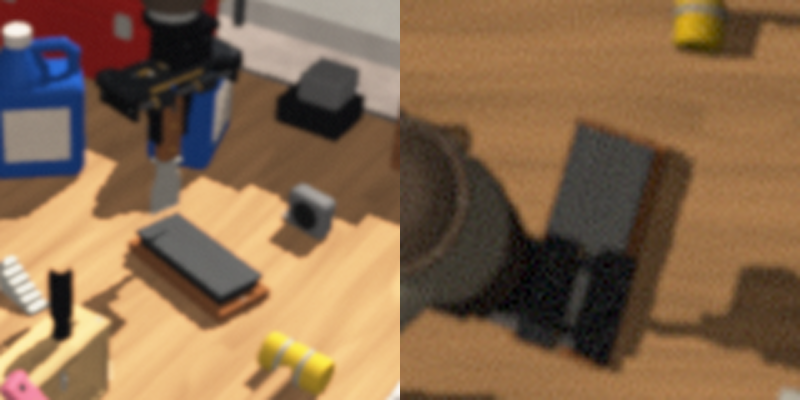

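The blade hangs upright over the near end of the plate, square to it (scene crop (165,190) above the plate corner (150,225)). Descending gently to about 3 mm of press.

```bash
python3 -m inch '[{"hand":1,"slide":[-0.1,0,-1],"yaw":0},{"hand":1,"slide":[-0.1,0,-2],"yaw":0},{"hand":1,"slide":[-0.1,0,-2.6],"yaw":0},{"hand":1,"slide":[-0.1,0,-2.9],"yaw":0},{"hand":1,"slide":[-0.1,0,-3.1],"yaw":0},{"hand":1,"slide":[-0.1,0,-3.2],"yaw":0},{"hand":1,"slide":[-0.1,0,-3.3],"yaw":0},{"hand":1,"slide":[-0.1,0,-3.4],"yaw":0},{"hand":1,"slide":[-0.1,0,-3.4],"yaw":0},{"hand":1,"slide":[-0.1,0,-3.4],"yaw":0}]'
```

```text
time_s: 8.85
tcp_pos: [0.4907, 0.2214, 0.2245]
ee_rot: [[0.962, -0.273, 0.0], [-0.273, -0.962, -0.0], [0.0, 0.0, -1.0]]
wrist_force: [-1.0, -0.9, 2.3]
gripper_width: 0.371
```

Pressing lightly: about 3.3 N counting the tool weight, with about 4 mm of give. Now pushing at 40 mm/s along the plate's x axis.

```bash
python3 -m inch '[{"hand":1,"slide":[0.24,-0.07,0],"yaw":0},{"hand":1,"slide":[0.72,-0.2,0],"yaw":0},{"hand":1,"slide":[1.2,-0.34,0],"yaw":0},{"hand":1,"slide":[1.68,-0.48,0],"yaw":0},{"hand":1,"slide":[2.16,-0.61,0],"yaw":0},{"hand":1,"slide":[2.64,-0.75,0],"yaw":0},{"hand":1,"slide":[3.13,-0.89,0],"yaw":0},{"hand":1,"slide":[3.61,-1.03,0],"yaw":0},{"hand":1,"slide":[4.09,-1.16,0],"yaw":0},{"hand":1,"slide":[4.57,-1.3,0],"yaw":0}]'
```

```text
time_s: 10.1
tcp_pos: [0.5367, 0.2084, 0.2243]
ee_rot: [[0.962, -0.273, 0.0], [-0.273, -0.962, -0.0], [0.0, 0.0, -1.0]]
wrist_force: [-1.4, 0.6, 2.7]
gripper_width: 0.37
```

```bash
python3 -m inch '[{"hand":1,"slide":[0.48,-0.14,0],"yaw":0},{"hand":1,"slide":[0.96,-0.27,0],"yaw":0},{"hand":1,"slide":[1.44,-0.41,0],"yaw":0},{"hand":1,"slide":[1.92,-0.55,0],"yaw":0},{"hand":1,"slide":[2.4,-0.68,0],"yaw":0},{"hand":1,"slide":[2.89,-0.82,0],"yaw":0},{"hand":1,"slide":[3.37,-0.96,0],"yaw":0},{"hand":1,"slide":[3.85,-1.09,0],"yaw":0},{"hand":1,"slide":[4.33,-1.23,0],"yaw":0},{"hand":1,"slide":[4.81,-1.37,0],"yaw":0}]'
python3 - <<'E'
from station import *; import cv2
a=capture('scene')[100:260,300:460]
cv2.imwrite('pics/c5.png',cv2.resize(a,(560,560),interpolation=2))
E
```

```text
time_s: 11.35
tcp_pos: [0.5848, 0.1947, 0.2243]
ee_rot: [[0.962, -0.273, -0.0], [-0.273, -0.962, -0.0], [0.0, 0.0, -1.0]]
wrist_force: [-1.4, 0.9, 2.4]
gripper_width: 0.369
```

View pics/c5.png

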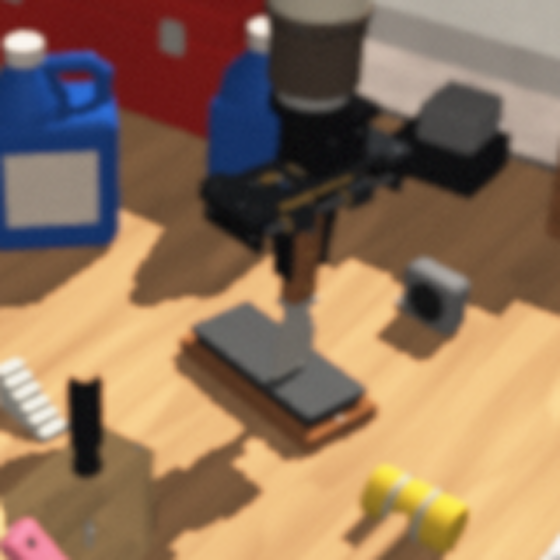

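The blade is upright and square mid-plate (edge near (290,370)) with the force steady. Continuing to the far end.

```bash
python3 -m inch '[{"hand":1,"slide":[0.53,-0.15,0],"yaw":0},{"hand":1,"slide":[1.06,-0.3,0],"yaw":0},{"hand":1,"slide":[1.59,-0.45,0],"yaw":0},{"hand":1,"slide":[2.12,-0.6,0],"yaw":0},{"hand":1,"slide":[2.65,-0.75,0],"yaw":0},{"hand":1,"slide":[3.18,-0.9,0],"yaw":0},{"hand":1,"slide":[3.7,-1.05,0],"yaw":0},{"hand":1,"slide":[4.23,-1.2,0],"yaw":0},{"hand":1,"slide":[4.76,-1.35,0],"yaw":0},{"hand":1,"slide":[5.1,-1.45,0],"yaw":0}]'
python3 -m inch '[{"hand":1,"slide":[0,0,0],"yaw":0},{"hand":1,"slide":[0,0,0.5],"yaw":0},{"hand":1,"slide":[0,0,2],"yaw":0},{"hand":1,"slide":[0,0,5],"yaw":0},{"hand":1,"slide":[0,0,9],"yaw":0},{"hand":1,"slide":[0,0,13],"yaw":0},{"hand":1,"slide":[0,0,16],"yaw":0},{"hand":1,"slide":[0,0,18],"yaw":0},{"hand":1,"slide":[0,0,18],"yaw":0},{"hand":1,"slide":[0,0,18],"yaw":0}]'
```

```text
time_s: 12.65
tcp_pos: [0.6359, 0.1802, 0.2242]
ee_rot: [[0.962, -0.273, -0.0], [-0.273, -0.962, 0.0], [-0.0, 0.0, -1.0]]
wrist_force: [-1.8, 0.6, 2.9]
gripper_width: 0.367
time_s: 13.9
tcp_pos: [0.635, 0.1803, 0.4031]
ee_rot: [[0.962, -0.273, -0.002], [-0.273, -0.962, -0.0], [-0.002, 0.001, -1.0]]
wrist_force: [-0.1, -0.0, -2.0]
gripper_width: 0.367
```

The stroke ended at plate x≈0.078 with about 4 mm of give, and the scraper is lifted. The moves have no tilt command. The jaws grip along the scraper's y, though, so it can pivot about that axis in the pads if the blade is pushed against the fixed rack rail from behind, through the gap left at the middle slot. Going there.

```bash
python3 -m inch '[{"hand":1,"slide":[-3.5,-3,1],"yaw":0.05},{"hand":1,"slide":[-7,-6.5,1.5],"yaw":0.1},{"hand":1,"slide":[-10,-11,1.5],"yaw":0.15},{"hand":1,"slide":[-12.5,-16,1.5],"yaw":0.2},{"hand":1,"slide":[-12.5,-21.5,1.5],"yaw":0.25},{"hand":1,"slide":[-12.5,-27,1.5],"yaw":0.289},{"hand":1,"slide":[-12.5,-32.5,1.5],"yaw":0.289},{"hand":1,"slide":[-12.5,-37,1.5],"yaw":0.289},{"hand":1,"slide":[-12.5,-37,-2],"yaw":0.289},{"hand":1,"slide":[-12.5,-37,-6],"yaw":0.289}]'
python3 -m inch '[{"hand":1,"slide":[0,0,-3.5],"yaw":0},{"hand":1,"slide":[0,0,-7],"yaw":0},{"hand":1,"slide":[0,0,-9],"yaw":0},{"hand":1,"slide":[0,0,-9.7],"yaw":0},{"hand":1,"slide":[0,0,-9.7],"yaw":0},{"hand":1,"slide":[0,0,-9.7],"yaw":0}]'
```

```text
time_s: 15.15
tcp_pos: [0.51, -0.1905, 0.3424]
ee_rot: [[1.0, 0.01, -0.001], [0.01, -1.0, 0.0], [-0.001, -0.0, -1.0]]
wrist_force: [1.0, -0.0, -1.9]
gripper_width: 0.368
time_s: 15.9
tcp_pos: [0.511, -0.1898, 0.2482]
ee_rot: [[1.0, 0.012, 0.002], [0.012, -1.0, -0.0], [0.002, 0.0, -1.0]]
wrist_force: [0.2, 0.7, -1.0]
gripper_width: 0.369
```

```bash
python3 -m inch '[{"hand":1,"slide":[1,0,0],"yaw":0},{"hand":1,"slide":[2,0,0],"yaw":0},{"hand":1,"slide":[2.7,0,0],"yaw":0},{"hand":1,"slide":[3.4,0,0],"yaw":0},{"hand":1,"slide":[4.2,0,0],"yaw":0},{"hand":1,"slide":[5,0,0],"yaw":0},{"hand":1,"slide":[5,0,0],"yaw":0}]'
python3 - <<'E'
from station import *; import cv2
s=sense();print(s['tcp_pos'],s['wrist_force'],s['moment'])
a=capture('scene')[130:300,230:400]
cv2.imwrite('pics/c6.png',cv2.resize(a,(560,560),interpolation=2))
E
```

```text
time_s: 16.77
tcp_pos: [0.5575, -0.1897, 0.2452]
ee_rot: [[1.0, 0.011, -0.012], [0.011, -1.0, 0.001], [-0.012, -0.001, -1.0]]
wrist_force: [-6.5, -0.7, -1.0]
gripper_width: 0.364
[ 0.55747686 -0.18974105  0.24517799] [-6.5355229  -0.66139619 -1.00293086] [-0.19277568  2.14668826  0.0858394 ]
```

View pics/c6.png

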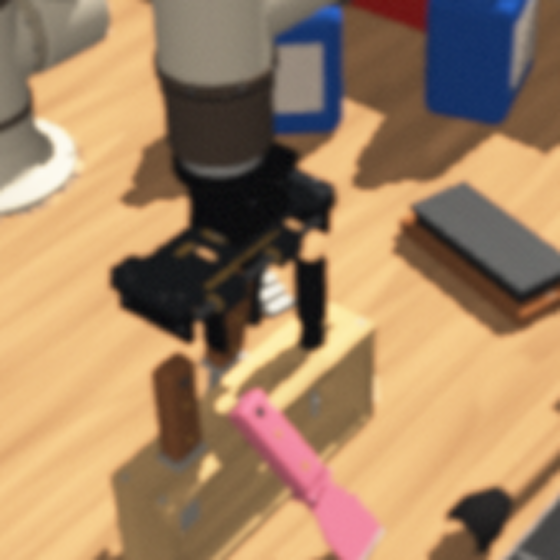

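It's pivoting: 6.5 N at the rail, the handle already leaning, and the pink decoy's top (250,405) stays below the fingers. Continuing to about 45°.

```bash
python3 -m inch '[{"hand":1,"slide":[0.7,0,0],"yaw":0},{"hand":1,"slide":[1.4,0,0],"yaw":0},{"hand":1,"slide":[2.1,0,0],"yaw":0},{"hand":1,"slide":[2.8,0,0],"yaw":0},{"hand":1,"slide":[3.5,0,0],"yaw":0},{"hand":1,"slide":[4.2,0,0],"yaw":0},{"hand":1,"slide":[4.9,0,0],"yaw":0},{"hand":1,"slide":[5.6,0,0],"yaw":0},{"hand":1,"slide":[6.1,0,0],"yaw":0},{"hand":1,"slide":[6.1,0,0],"yaw":0}]'
```

```text
time_s: 18.08
tcp_pos: [0.6217, -0.1897, 0.247]
ee_rot: [[1.0, 0.012, -0.001], [0.012, -1.0, -0.0], [-0.001, -0.0, -1.0]]
wrist_force: [-3.3, -0.1, -1.4]
gripper_width: 0.362
```

```bash
python3 -m inch '[{"hand":1,"slide":[0,0,1.5],"yaw":0},{"hand":1,"slide":[0,0,4],"yaw":0},{"hand":1,"slide":[0,0,7],"yaw":0},{"hand":1,"slide":[0,0,10],"yaw":0},{"hand":1,"slide":[0,0,13],"yaw":0},{"hand":1,"slide":[0,0,15],"yaw":0},{"hand":1,"slide":[0,0,16],"yaw":0},{"hand":1,"slide":[0,0,16],"yaw":0},{"hand":1,"slide":[0,0,16],"yaw":0}]'
python3 - <<'E'
from station import *; import cv2
from cam import *
s=sense();print(s['tcp_pos'],s['wrist_force'])
I=capture('scene');cv2.imwrite('pics/scene7.png',I)
p=np.array(s['tcp_pos'])-[0,0,.051]
for t in (30,45,60):
    t=np.radians(t); e=p+.1375*np.array([-np.sin(t),0,-np.cos(t)])
    print(e[2].round(3),[((proj('scene',e+[0,y,0])[0]-[230,60])*3.3).round().tolist() for y in(-.025,.025)])
cv2.imwrite('pics/c7.png',cv2.resize(I[60:230,230:430],None,fx=3.3,fy=3.3,interpolation=2))
E
```

```text
time_s: 19.2
tcp_pos: [0.6215, -0.1895, 0.4063]
ee_rot: [[1.0, 0.012, -0.001], [0.012, -1.0, 0.0], [-0.001, -0.0, -1.0]]
wrist_force: [-0.1, 0.7, -1.1]
gripper_width: 0.364
[ 0.62148049 -0.18953466  0.40628147] [-0.14447193  0.72390114 -1.14239188]
0.236 [[205.0, 522.0], [246.0, 490.0]]
0.258 [[176.0, 486.0], [218.0, 455.0]]
0.287 [[153.0, 447.0], [196.0, 417.0]]
```

View pics/c7.png

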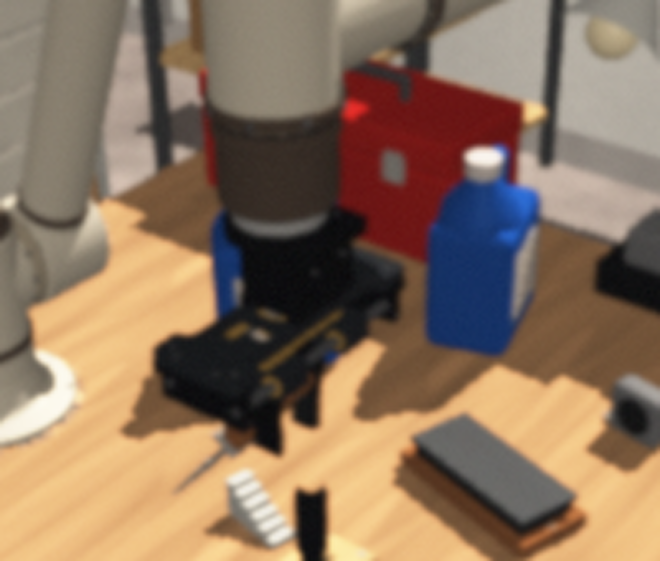

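The edge corner appears at (176,490), which matches the 45° prediction (176,486). The edge is at about z=0.26 and the blade is seen edge-on. One last check that nothing else moved.

```bash
python3 - <<'E'
import cv2
a=cv2.imread('pics/scene0.png')[90:350,215:465];b=cv2.imread('pics/scene7.png')[90:350,215:465]
cv2.imwrite('pics/c8.png',cv2.resize(cv2.hconcat([a,b]),None,fx=1.6,fy=1.6,interpolation=2))
E
```

```text
(no output)
```

View pics/c8.png

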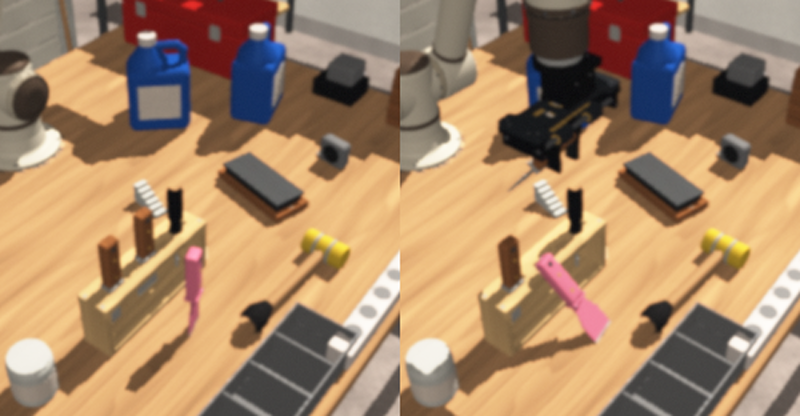

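Everything that must stay put is where it started, so I'm handing in. Only the pink decoy differs.

```bash
python3 -c "
from station import *
s=sense();print(s['time_s'],s['tcp_pos'],s['gripper_width']);print(finish_job())"
```

```text
19.25 [ 0.62144662 -0.18955923  0.40609446] 0.362865145672403
the job is handed in; nothing more can be done
None
```

I drew the broad-bladed scraper from the middle slot, pushed it along the whole plate, tipped it to about 45° and handed it in still gripped. The run took 19.25 s; the hand-in reports no verdict.

- **Stroke:** the edge went from plate x of about -0.07 to +0.078 m at about 40 mm/s. It was upright and square, at about 3–4 N (wrist force and about 4 mm of plate give).
- **Tip:** the moves offer no tilt, so I pushed the blade against the back of the rack rail and let the scraper pivot in the pads, with at most 6.5 N read at the end of a move.
- **Final checks:**
  - The edge corner appeared at pixel (176,490), against (176,486) predicted for 45°, with the edge about 0.26 m above the bench.
  - The grip opening was 32 mm and no contact force showed at the wrist.
  - The blade was seen edge-on in that picture, so the level of the edge was judged from the grip geometry, not measured.
- **Other objects:** in a before/after picture of the scene, the narrow knife, screwdriver, mallet, step gauge, tin, tape measure and the jug I took to be the one meant looked unmoved. I compared them by eye and did not measure them. The gripper hid most of the other, look-alike jug.
- **Disagreement:** the pink decoy toppled against the front of the rack before I reached the rack, with no contact that I saw. I left it there.

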